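Unlatch the taller battery pack and stand it in the tray

ROBOT

A 6-joint arm with a two-finger parallel gripper is mounted at the origin on a cart in front of the work surface, level with it; the furniture and walls round the work are solid. World frame = base frame: x ahead of the robot, y to its left, z up, the work surface at z = 0. Lengths are in m, angles in rad, forces in N, time in s.
With the tool pointing down it reaches from about 0.35 to 0.975 m from the base axis. Payload 17.4 kg.
Tool frame: the origin (TCP) lies on the centre line of the jaws, within the pads' length; the fingertips stand 19 mm ahead of it and the grasp point (between the pads) is the TCP; z points along the fingers, y is the line along which they close (so a half turn about z gives the same grasp; the last joint's range is limited). The gripper opens to 85 mm and grips with 20 to 120 N. Pads are 22 mm wide; open, the fingers measure 114 mm over their backs; the gripper's body (76 mm by 85 mm) begins 54 mm behind the grasp point. The pads swing forward as they close: fully open they stand 13 mm farther back than shut.
Start: joints at [1.131, 0.116, 1.442, -0, 1.584, -0.038], TCP at [0.264, 0.621, 0.25] pointing down, gripper open.
Joint ranges: [-2.83, 2.83], [-0.83, 2.19], [0.07, 2.5], [-1.14, 4.28], [0.01, 3], [-2.97, 2.97]. Speed limits (rad/s): [1.89, 1.89, 2.22, 3.14, 3.14, 3.14].

INTERFACE

Orientations are given as [roll, pitch, yaw] about the fixed x, y, z axes, in that order (R = Rz(yaw) Ry(pitch) Rx(roll)).
In Python, from plant import manip gives the robot as it stands.
- The arm moves only by the tool move_arm, never from a script. Its argument "steps" is a list of rows, each a list of 7 numbers: the shift along the tool's x, y, z in m, then the turn, a rotation vector about the tool's x, y, z in rad, then the opening, from -1 (shut) to 1 (fully open). A call has 1 to 20 rows; each row is the pose to reach, as a shift and turn from the pose commanded when the call began, along the tool's axes at that moment; what a row does not reach only later rows make up. A row lasts 1/12 s, in which the tool goes at most 41.7 mm and 7.16 degrees, less where a joint would pass 70% of its speed; a pose out of reach is approached as far as the arm can. A call with a gripper value outside its range is refused whole. The fingers move at their own pace and stop on an object; "grip_force" is the grip in N (left out, the last holds). Time passes only in rows, so rows that repeat a pose let the fingers close. It gives the time, the measured TCP pose, the force, the opening and the grip force at its end, in the units of the state.
- manip.get_state(): the state, without advancing time (a new reading comes with each control period).
- manip.capture(name): name is "scene" or "side" or "wrist"; returns the picture (480x640x3 uint8, blue, green, red); there is no depth.
- manip.camera_params(name): a dict with "intrinsics" (3x3 intrinsics, pixels), "extrinsics" (4x4, takes a point from camera to world coordinates). Camera axes: x right, y down, z forward; pixel columns grow to the right and rows downward; lengths in m; the calibration is good to about 2 mm. A picture is of the moment at which its call begins: read the wrist's pose just before it. camera_params takes no time and is no camera call; for the wrist camera it gives the pose at the moment of the call.
- manip.sign_off(): hands the job in; it is judged then, once.
The state is a dict: "t": time; "joint_positions": joint angles; "qd": joint speeds; "tau": joint torques, N m; "position": TCP position; "tcp_rot": TCP orientation; "contact_force": force on the tool from outside, world axes, zero at the start; "wrist_torque": the same for the moment, N m; "opening": finger opening in m; "finger_force": force on a finger pad.
Only numpy, scipy, OpenCV 4.12 (cv2) and the standard library are available. Lean on these libraries where they do the work, as an engineer would, in place of code of your own. Each camera call takes 0.05 s, during which the arm holds its last target. There are 200 camera calls.

TASK

Two black battery packs sit latched in their desk chargers. Squeeze the two side buttons of the taller pack together to free its latch, lift it straight up out of its charger, and set it down upright in the empty metal tray: lower it to the tray floor before letting go, do not drop it.

Things in the scene. Friction and masses are not known exactly. Their poses are not given: they have to be found in the camera images.
- pack_tall: Taller of two black packs: 70 (x) x 38 (y) mm, 72 high, with a 64 x 26 mm block on it to 94 mm (the other ends at 72), about 0.3 kg. Origin: centre of underside, z up. Stands in a fixed grey charger, 121 x 78 mm, rim 42 mm above the table, 32 above the underside; 2 mm play. Spring buttons on both long sides (+y, -y): 58 mm above the underside, x = 0, each 28 wide (x), 20 high; 58 mm over both.
- pack_tall_left (a joint): Travel in m of the pack's grey button on its +y side: 0 out, 0.008 fully in. 42 mm over both when both are fully in, against firm stops, and the pack can be carried by them. A hook holds the pack under the charger's rim until its button is in by about 6 mm. The spring takes about 2.5 N to start, 9 N fully in, and returns the button when let go.
- pack_tall_right (a joint): The same for the like button on the pack's -y side: 0 out, 0.008 fully in. Both must be in together while the pack is lifted.
- tray: Empty open metal tray fixed to the table, 160 (x) x 120 (y) x 25 (z) mm outside, walls and floor 4 mm thick. Origin: centre of its underside, on the table; z up.

How it is judged:
On the way, in this order (a step that is already met when the one before it is completed fails the run):
1. both buttons of the taller pack are squeezed in (6 mm or more) while it still sits in its charger (value of joint each of pack_tall_left, pack_tall_right above 0.006 m and distance of pack_tall from where it was at the start of the episode below 0.015 m), for 0.05 s.
2. the taller pack is lifted clear of its charger (height (world z) of pack_tall above 0.045 m and contact force between the fingers and pack_tall above 1 N), for 0.1 s.
3. still held, it is lowered upright in the tray to within 15 mm of its floor (z of pack_tall in the frame of tray below 0.019 m and horizontal distance between pack_tall and tray below 0.07 m and angle between pack_tall's own z axis and vertical below 0.26 rad and contact force between the fingers and pack_tall above 1 N), for 0.05 s.
At the end, for the whole second after the job is handed in: The taller pack stands upright (within about 6 degrees) and still on the tray floor, its centre within 70 mm of the tray's centre, let go, with both buttons sprung out again (horizontal distance between pack_tall and tray below 0.07 m and z of pack_tall in the frame of tray between -0.002 and 0.009 m and angle between pack_tall's own z axis and vertical below 0.1 rad and value of joint each of pack_tall_left, pack_tall_right below 0.003 m and linear speed of pack_tall below 0.02 m/s); the robot touches nothing.
It also fails if it takes over 38 s, if anything falls off the work surface, if the arm or the gripper's body presses on something with over 40 N, if the wrist force passes 120 N, or if a joint passes its speed limit or range.

## Working session

There is one attempt and no reset: what is moved stays moved. The work goes in short steps, Python scripts to look and compute and a tool call to move; the robot and the scene stay as the last step left them, time stands still between calls to the robot, and variables do not carry over. Pictures are saved under pics/ and viewed, at most 13 in all, crops included, and the job is handed in when it is done.

Besides the shell and the picture viewer there is one more tool, called as name(argument=value, ...), one argument or row to a line, values as JSON. move_arm: Moves the arm, as the interface text tells. Its arguments: {"type":"object","properties":{"steps":{"type":"array","items":{"type":"array","items":{"type":"number"}}},"grip_force":{"type":"number"}},"required":["steps"]}

```bash
mkdir -p pics; python3 - <<'E'
from plant import manip
import cv2,numpy as np
print({k:np.round(v,3).tolist() for k,v in manip.get_state().items()})
ims=[]
for n in("scene","side"):
    im=manip.capture(n);cv2.imwrite(f"pics/{n}0.png",im)
    p=manip.camera_params(n);print(n,np.round(p["intrinsics"],1).tolist(),np.round(p["extrinsics"],3).tolist())
E
```

```text
{'t': 0.0, 'joint_positions': [1.131, 0.116, 1.442, -0.0, 1.584, -0.038], 'qd': [-0.001, 0.001, 0.001, -0.0, -0.001, 0.001], 'tau': [0.003, -73.2, -63.249, 0.0, 0.006, 0.0], 'position': [0.264, 0.621, 0.25], 'tcp_rot': [-3.14, -0.0, 2.74], 'contact_force': [0.107, -0.299, -0.78], 'wrist_torque': [-0.059, -0.003, 0.045], 'finger_force': 0.0, 'opening': 0.086}
scene [[505.1, 0.0, 319.4], [0.0, 505.1, 244.7], [0.0, 0.0, 1.0]] [[-0.506, -0.474, 0.72, -0.072], [-0.862, 0.286, -0.418, 0.488], [-0.008, -0.833, -0.554, 0.519], [0.0, 0.0, 0.0, 1.0]]
side [[594.1, 0.0, 320.5], [0.0, 594.1, 240.1], [0.0, 0.0, 1.0]] [[0.792, -0.419, 0.445, 0.058], [-0.611, -0.524, 0.593, -0.502], [-0.015, -0.741, -0.671, 0.743], [0.0, 0.0, 0.0, 1.0]]
```

View pics/scene0.png

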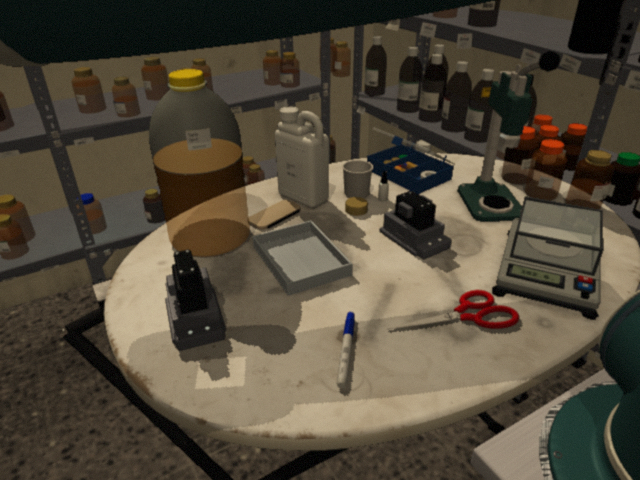

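View pics/side0.png

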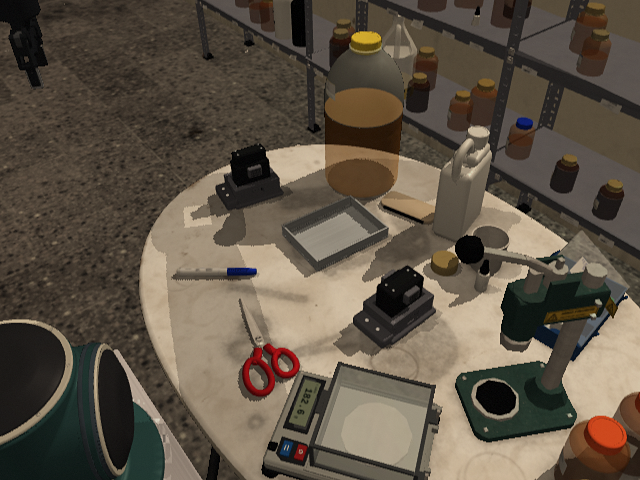

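The two chargers are at about (190,300) and (415,225) in the scene view, and (250,175) and (398,305) in the side view. The tray is at (302,256) and (335,232). I'll enlarge crops of the packs and tray for corner picking.

```bash
python3 - <<'E'
import cv2,numpy as np
def crop(n,x,y,w=100,h=100,s=4):
    im=cv2.imread(f"pics/{n}0.png")[y:y+h,x:x+w]
    o=cv2.resize(im,None,fx=s,fy=s,interpolation=cv2.INTER_CUBIC)
    o=np.clip((o/255.)**0.55*255,0,255).astype(np.uint8)
    for k in range(0,w,20): cv2.putText(o,str(x+k),(k*s,8),0,.32,(0,255,255),1); cv2.line(o,(k*s,8),(k*s,14),(0,255,255),1)
    for k in range(10,h,20): cv2.putText(o,str(y+k),(0,k*s+3),0,.32,(0,255,0),1)
    return o
a=np.vstack([np.hstack([crop("scene",148,245,100,75+25,4)[:400],crop("side",205,130,100,100,4)])])
b=np.vstack([np.hstack([crop("scene",365,175),crop("side",345,250)])])
cv2.imwrite("pics/c1.png",a);cv2.imwrite("pics/c2.png",b)
E
```

```text
(no output)
```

View pics/c1.png

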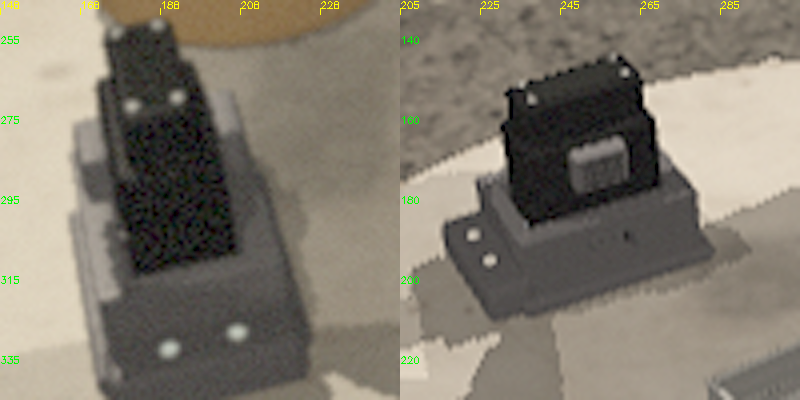

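View pics/c2.png

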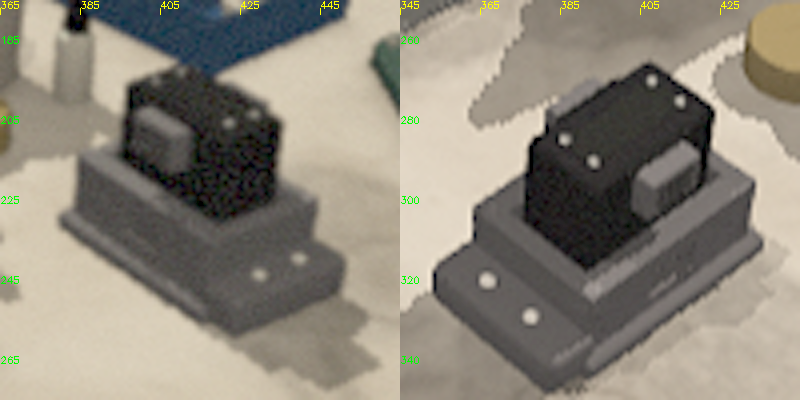

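The left charger (scene view) holds the stepped, taller pack. Its top has four white dots, at scene px (181,271), (192,269), (177,253), (187,251.5) and side px (238,155), (258,144), (261,148). I'll cast these to z=0.104 and the tray corners to z=0.025.

```bash
cat > h.py <<'E'
import numpy as np
from plant import manip
def ray(n,pts,z):
    p=manip.camera_params(n);K=np.array(p["intrinsics"]);T=np.array(p["extrinsics"])
    q=np.c_[np.array(pts,float),np.ones(len(pts))]
    d=(T[:3,:3]@np.linalg.inv(K)@q.T).T;o=T[:3,3]
    return o+d*((z-o[2])/d[:,2])[:,None]
E
python3 - <<'E'
from h import *
np.set_printoptions(precision=4,suppress=True)
for n,p in(("scene",[(181,271.2),(192.2,269.2),(187.2,251.5),(177,253)]),("side",[(234.5,152.5),(238,154.8),(261.2,147.7),(258.2,144.2)])):
    r=ray(n,p,.104)[:,:2];print(n,r.tolist(),r.mean(0))
for n,p in(("scene",[(252,236),(309,222),(352,264),(290,290)]),("side",[(283,233),(349,200),(388,230),(320,268)])):
    r=ray(n,p,.025)[:,:2];print(n,r,r.mean(0))
# charger dots, step height unknown: try
for z in(.02,.03,.042):
    print(z,ray("scene",[(190.2,332),(207.2,328)],z)[:,:2].tolist(),ray("side",[(223.2,188.8),(227.2,195)],z)[:,:2].tolist())
E
```

```text
scene [[0.5104184920510977, 0.3721334461177453], [0.5069288616988257, 0.35731473873823366], [0.55295822227327, 0.34940723389145734], [0.5568810785632358, 0.3633965560977445]] [0.5318 0.3606]
side [[0.5064862832305025, 0.36454884527942644], [0.5075863150758707, 0.3535905923998347], [0.5557338538580652, 0.3460889278097954], [0.5579758800829158, 0.36012777818820196]] [0.5319 0.3561]
scene [[0.6593 0.2058]
 [0.6486 0.0929]
 [0.4931 0.0982]
 [0.4851 0.2191]] [0.5716 0.154 ]
side [[0.493  0.1905]
 [0.6491 0.1898]
 [0.6483 0.077 ]
 [0.4906 0.0765]] [0.5702 0.1335]
0.02 [[0.4795731989077927, 0.38223089081588113], [0.47500849630710984, 0.35859196339425925]] [[0.4789959734393279, 0.3809814285218256], [0.4747429460842085, 0.3583508579972864]]
0.03 [[0.46853530031102353, 0.3843557098141223], [0.4640620133862503, 0.361190190786664]] [[0.47317728791224845, 0.3687674120676605], [0.4689830640246962, 0.34644973772477083]]
0.042 [[0.45528982199490065, 0.38690549261201174], [0.4509262338812188, 0.36430806365754964]] [[0.46619486527975296, 0.3541105923226624], [0.4620712055532814, 0.33216839339775217]]
```

```bash
python3 - <<'E'
from h import *
np.set_printoptions(precision=3,suppress=True)
print(ray("scene",[(207,251),(170,235),(247,230)],0)[:,:2]);print(ray("side",[(362,197),(326,180),(398,180)],0)[:,:2])
for z in(.15,.2,.25,.3): print(z,ray("scene",[(185,72)],z)[0],ray("side",[(366,36)],z)[0])
E
```

```text
[[0.692 0.283]
 [0.781 0.325]
 [0.721 0.191]]
[[0.696 0.205]
 [0.675 0.296]
 [0.793 0.202]]
0.15 [1.336 0.092 0.15 ] [0.982 0.53  0.15 ]
0.2 [1.145 0.146 0.2  ] [0.904 0.443 0.2  ]
0.25 [0.955 0.2   0.25 ] [0.826 0.356 0.25 ]
0.3 [0.764 0.253 0.3  ] [0.748 0.269 0.3  ]
```

move_arm(
  steps=[
    [-0.039,-0.015,0,0,0,-0.05,1],
    [-0.078,-0.03,0,0,0,-0.1,1],
    [-0.117,-0.046,0,0,0,-0.15,1],
    [-0.155,-0.061,0,0,0,-0.2,1],
    [-0.194,-0.076,0,0,0,-0.224,1],
    [-0.233,-0.091,0,0,0,-0.224,1],
    [-0.272,-0.107,0,0,0,-0.224,1],
    [-0.31,-0.122,0,0,0,-0.224,1],
    [-0.349,-0.137,0,0,0,-0.224,1],
    [-0.349,-0.137,0,0,0,-0.224,1],
    [-0.349,-0.137,0,0,0,-0.224,1],
    [-0.349,-0.137,0,0,0,-0.224,1],
  ],
  grip_force=40,
)

```text
t: 1.1
position: [0.5315, 0.3587, 0.2499]
tcp_rot: [-3.141, -0.001, 2.963]
contact_force: [-0.4, -0.0, -0.2]
opening: 0.0851
finger_force: 0.0
```

```bash
python3 - <<'E'
from h import *
import cv2
p=manip.camera_params("wrist");print(np.round(p["intrinsics"],2).tolist(),np.round(p["extrinsics"],4).tolist())
im=manip.capture("wrist");cv2.imwrite("pics/w0.png",im)
E
```

```text
[[416.3, 0.0, 316.25], [0.0, 416.3, 231.7], [0.0, 0.0, 1.0]] [[0.1777, 0.9389, 0.2946, 0.457], [0.9841, -0.1694, -0.054, 0.3717], [-0.0008, 0.2995, -0.9541, 0.3743], [0.0, 0.0, 0.0, 1.0]]
```

View pics/w0.png

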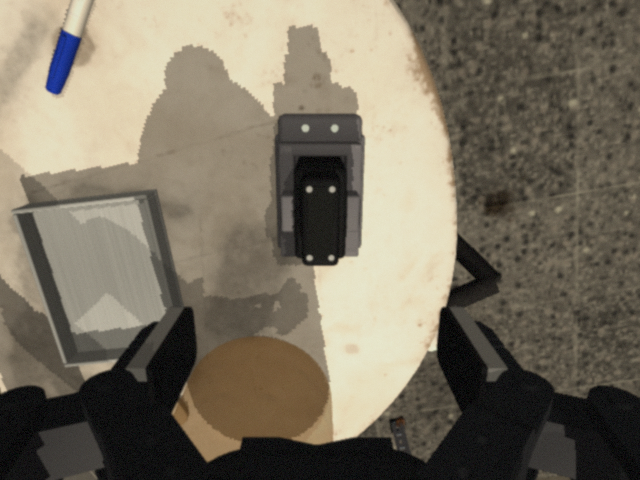

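The wrist view shows the pack's top dots at (309.5,189), (332.5,189), (309.5,258), (332.5,258). The tray rim corners are at (13,210), (157,191), and (66,365). The fourth is hidden behind the left finger.

```bash
python3 - <<'E'
from h import *
import cv2
np.set_printoptions(precision=4,suppress=True)
im=cv2.imread("pics/w0.png",0)
def cen(roi,t):
    x,y,w,h=roi;n,l,s,c=cv2.connectedComponentsWithStats((im[y:y+h,x:x+w]>t).astype(np.uint8));return [(c[i]+[x,y]) for i in range(1,n) if s[i,4]>6]
d=cen((302,180,40,84),110);print(np.array(d))
r=ray("wrist",d,.104)[:,:2];print(r,r.mean(0))
r=ray("wrist",cen((296,120,50,18),130),.02)[:,:2];print(r)
print(ray("wrist",[(13,210),(157,191),(66,365)],.025)[:,:2])
E
```

```text
[[308.7857 188.9286]
 [331.6897 188.8966]
 [309.2143 257.5   ]
 [330.7857 257.5   ]
 [339.36   260.76  ]]
[[0.5101 0.3573]
 [0.5128 0.3722]
 [0.5577 0.3488]
 [0.5604 0.3636]
 [0.5638 0.3691]] [0.541  0.3622]
[[0.4757 0.359 ]
 [0.48   0.3827]]
[[0.4988 0.0975]
 [0.5047 0.2251]
 [0.6559 0.0873]]
```

move_arm(
  steps=[
    [-0.003,0.002,0.03,0,0,0,1],
    [-0.003,0.002,0.06,0,0,0,1],
    [-0.003,0.002,0.09,0,0,0,1],
    [-0.003,0.002,0.12,0,0,0,1],
    [-0.003,0.002,0.14,0,0,0,1],
    [-0.003,0.002,0.155,0,0,0,1],
    [-0.003,0.002,0.17,0,0,0,1],
    [-0.003,0.002,0.184,0,0,0,1],
    [-0.003,0.002,0.184,0,0,0,1],
    [-0.003,0.002,0.184,0,0,0,1],
  ],
)

```text
t: 1.98
position: [0.5348, 0.3603, 0.0663]
tcp_rot: [-3.141, -0.0, 2.964]
contact_force: [-0.1, 0.2, 0.4]
opening: 0.085
finger_force: 0.0
```

```bash
python3 - <<'E'
from h import *
import cv2
im=manip.capture("wrist");im2=manip.capture("side")[90:250,140:353]
cv2.imwrite("pics/w1.png",np.hstack([im[:,120:520],cv2.resize(im2,(400,300)).repeat(1,0)[:300] if 0 else np.vstack([cv2.resize(im2,(400,300)),np.zeros((180,400,3),np.uint8)])]))
E
```

```text
(no output)
```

View pics/w1.png

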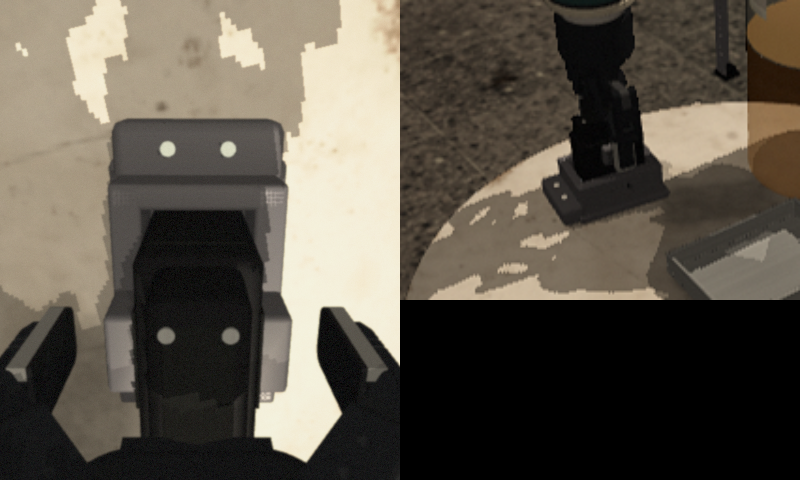

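The pack is centred between the fingers: buttons span columns 106–291 and the pads 75–320 of the crop. Next I close the gripper.

move_arm(
  steps=[
    [0,0,0,0,0,0,-1],
    [0,0,0,0,0,0,-1],
    [0,0,0,0,0,0,-1],
    [0,0,0,0,0,0,-1],
    [0,0,0,0,0,0,-1],
    [0,0,0,0,0,0,-1],
    [0,0,0,0,0,0,-1],
    [0,0,0,0,0,0,-1],
    [0,0,0,0,0,0,-1],
    [0,0,0,0,0,0,-1],
    [0,0,0,0,0,0,-1],
    [0,0,0,0,0,0,-1],
  ],
  grip_force=45,
)

```text
t: 3.08
position: [0.5356, 0.3606, 0.0684]
tcp_rot: [3.14, 0.002, 2.964]
contact_force: [-1.8, -0.6, 13.9]
opening: 0.0389
finger_force: 46.9
```

```bash
python3 - <<'E'
from h import *
import cv2
print({k:np.round(v,3).tolist() for k,v in manip.get_state().items()})
im=manip.capture("wrist");a=manip.capture("side")[130:210,200:300];b=manip.capture("scene")[240:340,150:250]
g=lambda x:np.uint8((x/255.)**.5*255)
cv2.imwrite("pics/w2.png",g(np.hstack([cv2.resize(im[150:480,160:480],(400,412)),np.vstack([cv2.resize(a,(400,320),interpolation=2)[:206*2]])if 0 else cv2.resize(a,(400,412),interpolation=2)])))
E
```

```text
{'t': 3.083, 'joint_positions': [0.553, 0.157, 1.698, 0.0, 1.283, -0.84], 'qd': [-0.0, 0.0, -0.0, -0.0, -0.001, -0.0], 'tau': [-0.594, -63.107, -51.851, -0.2, -0.8, -0.052], 'position': [0.536, 0.361, 0.068], 'tcp_rot': [3.14, 0.002, 2.964], 'contact_force': [-1.815, -0.604, 13.878], 'wrist_torque': [-0.214, 0.473, -0.047], 'finger_force': 46.86, 'opening': 0.039}
```

View pics/w2.png

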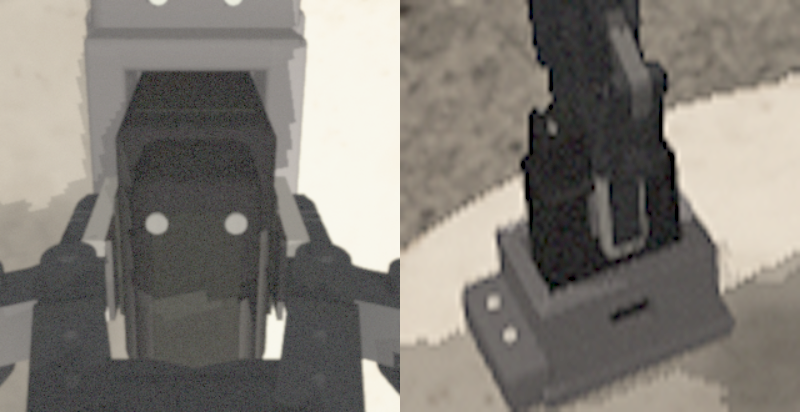

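The pads sit on the buttons, with the button edge visible around the pad. The 14 N upward force fits the pads' forward swing against the seated pack. I'll lift slowly and check.

move_arm(
  steps=[
    [0,0,-0.003,0,0,0,-1],
    [0,0,-0.006,0,0,0,-1],
    [0,0,-0.01,0,0,0,-1],
    [0,0,-0.015,0,0,0,-1],
    [0,0,-0.02,0,0,0,-1],
    [0,0,-0.02,0,0,0,-1],
  ],
)

```text
t: 3.73
position: [0.5353, 0.3603, 0.0876]
tcp_rot: [3.141, 0.001, 2.964]
contact_force: [0.9, 0.1, -2.2]
opening: 0.0387
finger_force: 46.3
```

Only about the pack's weight is felt, so it has come free. I'll lift it clear.

move_arm(
  steps=[
    [0,0,-0.01,0,0,0,-1],
    [0,0,-0.02,0,0,0,-1],
    [0,0,-0.03,0,0,0,-1],
    [0,0,-0.04,0,0,0,-1],
    [0,0,-0.05,0,0,0,-1],
    [0,0,-0.06,0,0,0,-1],
    [0,0,-0.07,0,0,0,-1],
    [0,0,-0.08,0,0,0,-1],
    [0,0,-0.09,0,0,0,-1],
    [0,0,-0.09,0,0,0,-1],
  ],
)

```text
t: 4.57
position: [0.5355, 0.3605, 0.179]
tcp_rot: [3.14, 0.002, 2.964]
contact_force: [0.6, 1.5, -2.7]
opening: 0.0387
finger_force: 46.3
```

```bash
python3 - <<'E'
from h import *
import cv2
a=manip.capture("scene");b=manip.capture("side");w=manip.capture("wrist")
cv2.imwrite("pics/w3.png",np.vstack([np.hstack([cv2.resize(a[200:320,140:380],(400,200)),cv2.resize(b[90:290,160:400],(400,333))[:200]*0+cv2.resize(b[90:290,160:400],(400,333))[:200]]),np.hstack([cv2.resize(w,(400,300)),cv2.resize(b[170:290,240:400],(400,300))])]))
np.set_printoptions(precision=4,suppress=True)
# tray: two views, bounding contours of grey in scene/side
for n,im,roi in(("scene",a,(240,215,120,85)),("side",b,(275,190,120,85))):
    x,y,wd,h=roi;c=im[y:y+h,x:x+wd].astype(int)
    m=((c[...,2]-c[...,0])<14)&(c.max(2)>50);m=m.astype(np.uint8)*255
    cs=max(cv2.findContours(m,0,2)[0],key=cv2.contourArea)
    q=cv2.approxPolyDP(cv2.convexHull(cs),5,True)[:,0]+[x,y];r=ray(n,q,.025)[:,:2];print(n,q.tolist(),r)
E
```

```text
scene [[310, 223], [351, 265], [351, 275], [288, 294], [253, 247], [253, 236]] [[0.6445 0.093 ]
 [0.4916 0.1012]
 [0.4685 0.1164]
 [0.478  0.2263]
 [0.6254 0.219 ]
 [0.6584 0.2042]]
side [[387, 228], [384, 238], [316, 271], [282, 234], [290, 221], [349, 196]] [[0.6506 0.0823]
 [0.6278 0.0653]
 [0.4808 0.075 ]
 [0.49   0.1894]
 [0.5227 0.2101]
 [0.6572 0.1995]]
```

View pics/w3.png

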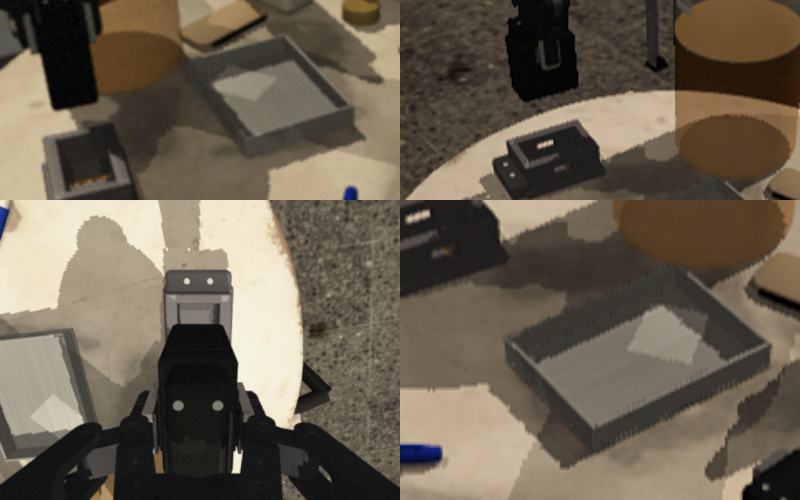

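The pack hangs upright from the fingers, clear of its charger. Tray rim corners: side view (282,228), (349,197), (387,229), (317,262); scene view (253,227), (313,223), (351,260), (287,284).

```bash
python3 - <<'E'
from h import *
for n,p in(("side",[(282,228),(349,197),(387,229),(317,262)]),("scene",[(253,234),(311,223),(351,261),(288,285)])):
    r=ray(n,p,.025)[:,:2];print(n,r.round(3).tolist(),r.mean(0).round(4))
E
```

```text
side [[0.5, 0.203], [0.655, 0.197], [0.649, 0.08], [0.495, 0.091]] [0.5747 0.143 ]
scene [[0.665, 0.201], [0.643, 0.091], [0.501, 0.095], [0.498, 0.216]] [0.5768 0.1509]
```

move_arm(
  steps=[
    [-0.005,-0.013,0,0,0,0,-1],
    [-0.013,-0.034,0,0,0,0,-1],
    [-0.022,-0.06,0,0,0,0,-1],
    [-0.032,-0.087,0,0,0,0,-1],
    [-0.042,-0.114,0,0,0,0,-1],
    [-0.052,-0.14,0,0,0,0,-1],
    [-0.061,-0.165,0,0,0,0,-1],
    [-0.069,-0.186,0,0,0,0,-1],
    [-0.075,-0.201,0,0,0,0,-1],
    [-0.075,-0.201,0,0,0,0,-1],
    [-0.075,-0.201,0,0,0,0,-1],
  ],
)

```text
t: 5.63
position: [0.5731, 0.1479, 0.1757]
tcp_rot: [-3.141, -0.001, 2.962]
contact_force: [-0.2, 0.1, -3.3]
opening: 0.0391
finger_force: 46.3
```

```bash
python3 - <<'E'
from h import *
import cv2
a=manip.capture("scene");b=manip.capture("side");w=manip.capture("wrist")
cv2.imwrite("pics/w4.png",np.hstack([cv2.resize(a[150:310,210:370],(400,400)),cv2.resize(b[130:290,250:410],(400,400))]))
E
```

```text
(no output)
```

View pics/w4.png

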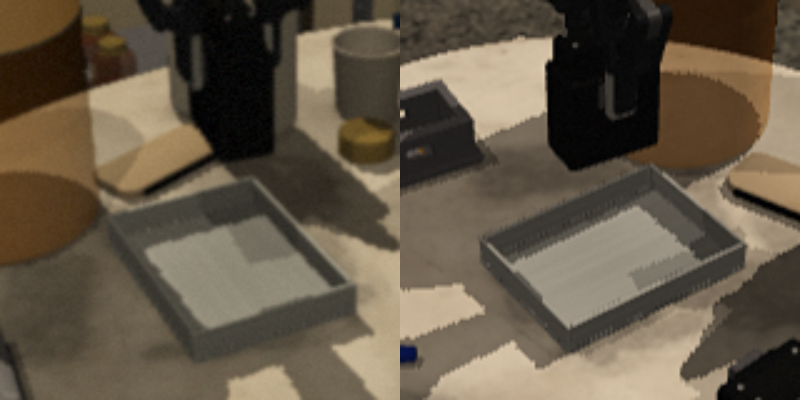

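The pack is over the tray and hangs upright. I'll lower it most of the way, then check.

move_arm(
  steps=[
    [0,0,0.01,0,0,0,-1],
    [0,0,0.025,0,0,0,-1],
    [0,0,0.04,0,0,0,-1],
    [0,0,0.055,0,0,0,-1],
    [0,0,0.07,0,0,0,-1],
    [0,0,0.085,0,0,0,-1],
    [0,0,0.095,0,0,0,-1],
    [0,0,0.1,0,0,0,-1],
    [0,0,0.104,0,0,0,-1],
    [0,0,0.104,0,0,0,-1],
    [0,0,0.104,0,0,0,-1],
  ],
)

```text
t: 6.7
position: [0.5734, 0.1492, 0.0728]
tcp_rot: [3.141, 0.001, 2.964]
contact_force: [0.9, 0.7, -3.1]
opening: 0.0383
finger_force: 46.3
```

```bash
python3 - <<'E'
from h import *
import cv2
a=manip.capture("scene");b=manip.capture("side")
cv2.imwrite("pics/w5.png",np.hstack([cv2.resize(a[180:310,230:360],(400,400)),cv2.resize(b[150:280,270:400],(400,400))]))
E
```

```text
(no output)
```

View pics/w5.png

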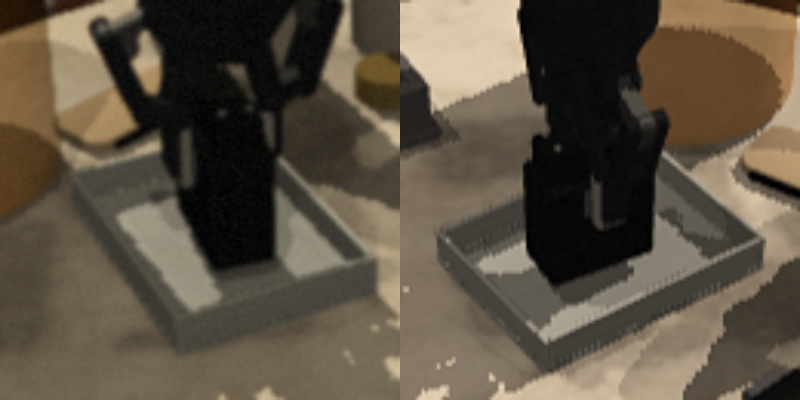

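The pack is well inside the tray and upright, about 10 mm above the floor. I'll finish the descent slowly.

move_arm(
  steps=[
    [0,0,0.003,0,0,0,-1],
    [0,0,0.006,0,0,0,-1],
    [0,0,0.007,0,0,0,-1],
    [0,0,0.008,0,0,0,-1],
    [0,0,0.009,0,0,0,-1],
    [0,0,0.0095,0,0,0,-1],
    [0,0,0.0095,0,0,0,-1],
    [0,0,0.0095,0,0,0,-1],
  ],
)

```text
t: 7.47
position: [0.5732, 0.149, 0.0628]
tcp_rot: [3.142, -0.0, 2.964]
contact_force: [0.2, -0.6, -3.2]
opening: 0.0386
finger_force: 46.3
```

move_arm(
  steps=[
    [0,0,0.0005,0,0,0,-1],
    [0,0,0.001,0,0,0,-1],
    [0,0,0.0015,0,0,0,-1],
    [0,0,0.002,0,0,0,-1],
    [0,0,0.002,0,0,0,-1],
  ],
)

```text
t: 7.88
position: [0.5734, 0.1491, 0.0625]
tcp_rot: [3.141, 0.001, 2.964]
contact_force: [-9.5, -2.8, 15.2]
opening: 0.0385
finger_force: 49.3
```

The pack is on the tray floor (15 N contact). I'll open gradually, following the pads' backward swing a little downward so they don't drag the pack up.

move_arm(
  steps=[
    [0,0,-0.001,0,0,0,-1],
    [0,0,-0.001,0,0,0,0.0],
    [0,0,-0.0005,0,0,0,0.1],
    [0,0,0,0,0,0,0.2],
    [0,0,0.001,0,0,0,0.3],
    [0,0,0.0015,0,0,0,0.4],
    [0,0,0.0015,0,0,0,0.6],
    [0,0,0.0015,0,0,0,0.8],
    [0,0,0.0015,0,0,0,1],
    [0,0,0.0015,0,0,0,1],
    [0,0,0.0015,0,0,0,1],
    [0,0,0.0015,0,0,0,1],
    [0,0,0.0015,0,0,0,1],
    [0,0,0.0015,0,0,0,1],
  ],
)

```text
t: 9.05
position: [0.5732, 0.149, 0.0593]
tcp_rot: [3.142, 0.0, 2.964]
contact_force: [-0.3, 0.3, -0.4]
opening: 0.085
finger_force: 0.0
```

move_arm(
  steps=[
    [0,0,-0.01,0,0,0,1],
    [0,0,-0.03,0,0,0,1],
    [0,0,-0.06,0,0,0,1],
    [0,0,-0.09,0,0,0,1],
    [0,0,-0.12,0,0,0,1],
    [0,0,-0.15,0,0,0,1],
    [0,0,-0.18,0,0,0,1],
    [0,0,-0.18,0,0,0,1],
    [0,0,-0.18,0,0,0,1],
    [0,0,-0.18,0,0,0,1],
  ],
)

```text
t: 9.88
position: [0.573, 0.149, 0.2392]
tcp_rot: [3.142, -0.0, 2.964]
contact_force: [0.0, 0.4, -1.1]
opening: 0.0857
finger_force: 0.0
```

```bash
python3 - <<'E'
from h import *
import cv2
a=manip.capture("scene");b=manip.capture("side")
cv2.imwrite("pics/w6.png",np.hstack([cv2.resize(a[180:310,230:360],(400,400)),cv2.resize(b[150:280,270:400],(400,400))]))
E
```

```text
(no output)
```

View pics/w6.png

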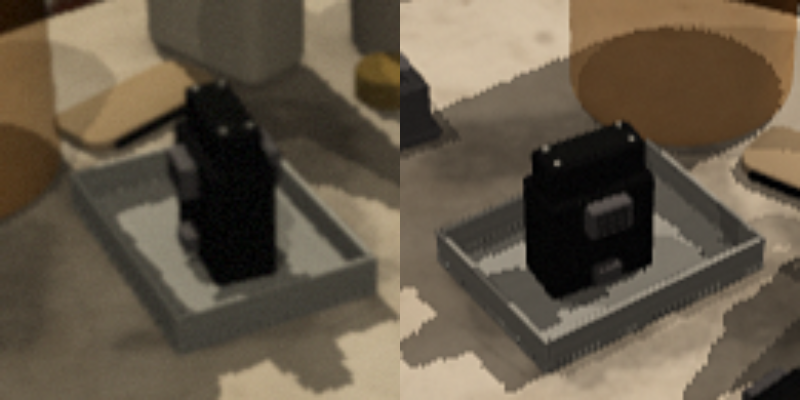

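The pack stands upright near the middle of the tray with its buttons sprung out, and the gripper is clear.

```bash
python3 -c "
from plant import manip
print(manip.sign_off())"
```

```text
the job is handed in; nothing more can be done
None
```

I squeezed the taller pack free, lifted it out of its charger and set it down upright near the middle of the tray with its buttons sprung out, then handed the job in at about 10 s; no verdict came back.

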